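Unhasp a case and hold its lid over the vial tray

TASK

The open tray of vials needs the lid that is on the matching case. Swing the case's hasp fully clear of the lid's catch, and only then lift the lid off by its handle, raise it above the row of standing bottles and carry it over them to the tray. Finish still holding the lid level and square over the tray, its locating skirt about one centimetre above the tray's rim, without it ever touching the tray and without disturbing the bottles or the vials.

Things in the scene. Friction and masses are not known exactly. Their poses are not given: they have to be found in the camera images.
- case: Fixed grey plastic case, 140 (x) x 100 (y) x 80 mm high, walls 5 mm, stands closed with the lid on it. Origin at the centre of its underside, z up; the hasp is on its -x face (roughly towards the robot).
- hasp_pivot (a point): The hasp's upright pivot pin, 84 mm in front (-x) of the case's centre and 26 mm to its -y side; point 90 mm above the bench, mid-thickness of the hasp bar.
- hasp (a joint): Angle of the hasp, a level steel bar 12 mm wide, 4 mm thick, on the upright pivot. 0 = closed: it points along the case's +y, 2 mm above the lid's catch, and blocks lifting. It grows as the free end swings away from the case (counter-clockwise from above, to the case's -x); stop at 2.0; above 1.1 it is clear. Stays where left (friction 0.015 N m, no spring). Starts at 0 to 0.2.
- hasp_peg (a point): Upright round steel finger peg on the hasp's free end, 12 mm in diameter, standing 92 to 120 mm above the bench (28 mm tall), 50 mm from the pivot. The point is on its axis, 106 mm above the bench. It can be pinched from above or pushed.
- lid: Loose aluminium lid, 0.2 kg, plate 140 (x) x 100 (y) x 6 mm. Origin: centre of the plate's underside, on the case's rim; axes as the case's. A skirt, 124 x 84 mm, reaches 8 mm below the origin (3 mm play in the case). Handle on top over the centre: black bar along x, 78 long, 13 wide, 26 to 40 mm above the origin, on two legs. Catch: tongue 16 mm wide, 26 mm out at the -x edge, under the hasp.
- tray: Fixed grey open tray, same 140 (x) x 100 (y) x 80 mm tub as the case but without lid or hasp; three vials stand in it, below its rim. Origin at the centre of its underside, z up. The lid may go on either way round.
- tray_rim (a point): Centre of the tray's mouth at rim height, 80 mm above the bench, axes as the tray's. The lid hangs right when its origin is 11 to 33 mm above this point (skirt 3 to 25 mm above the rim).
- sample_bottle: White plastic bottle, 54 mm in diameter, 98 mm tall, upright, round; origin at the centre of its underside, z up. Leave it alone.
- reagent_bottle: Brown bottle with black cap, 63 mm in diameter, 164 mm tall, upright, round; origin at the centre of its underside, z up. Leave it alone.
- amber_bottle: Large amber bottle, 85 mm in diameter, 206 mm tall, upright, round; origin at the centre of its underside, z up. Leave it alone. The three bottles stand in a row between case and tray, in any order.
- vial_1: Small clear vial with white cap, 33 mm in diameter, 58 mm tall, standing in the tray on its floor 8 mm above the bench; origin at the centre of its underside. Leave it alone.
- vial_3: Small clear vial with white cap, 33 mm in diameter, 58 mm tall, standing in the tray on its floor 8 mm above the bench; origin at the centre of its underside. Leave it alone.
- vial_5: Small clear vial with white cap, 33 mm in diameter, 58 mm tall, standing in the tray on its floor 8 mm above the bench; origin at the centre of its underside. Leave it alone.
Things that resemble listed ones, but are neither listed nor needed, are in the scene too. Leave any purple look-alike of the tray alone.

How it is judged:
On the way, in this order (a step that is already met when the one before it is completed fails the run):
1. the hasp is swung clear of the catch (beyond 1.1 rad) while the lid still lies on the case (value of joint hasp above 1.1 rad and distance of lid from where it was at the start of the episode below 0.008 m), for 0.2 s.
2. the held lid passes over the row of bottles, its plate more than 215 mm above the bench (world y of lid between -0.15 and -0.01 m and height (world z) of lid above 0.215 m and contact force between the fingers and lid above 1 N).
At the end, for the whole second after the job is handed in: Lid held at rest, touching only the fingers: centred on the tray within 10 mm along each tray axis, square within 0.12 rad (either way round), level within 0.10 rad, skirt 3 to 25 mm above the rim; hasp still beyond 1.0 rad; bottles and vials upright, within 30 mm of their starts (x of lid in the frame of tray_rim between -0.01 and 0.01 m and y of lid in the frame of tray_rim between -0.01 and 0.01 m and z of lid in the frame of tray_rim between 0.011 and 0.033 m and angle between the x axis of lid and the x axis of tray, either way round below 0.12 rad and angle between lid's own z axis and vertical below 0.1 rad and contact force between lid and tray below 0.05 N and linear speed of lid below 0.02 m/s and contact force between the fingers and lid above 1 N and contact force between lid and sample_bottle below 0.05 N and contact force between lid and reagent_bottle below 0.05 N and contact force between lid and amber_bottle below 0.05 N and contact force between lid and vial_1 below 0.05 N and contact force between lid and vial_3 below 0.05 N and contact force between lid and vial_5 below 0.05 N and contact force between lid and case below 0.05 N and distance of each of sample_bottle, reagent_bottle, amber_bottle, vial_1, vial_3, vial_5 from where it was at the start of the episode below 0.03 m and angle between each of sample_bottle, reagent_bottle, amber_bottle's own z axis and vertical below 0.2 rad and angle between each of vial_1, vial_3, vial_5's own z axis and vertical below 0.3 rad and value of joint hasp above 1 rad); the arm keeps its last pose, push and grip.
It fails at once if the lid touches the tray (contact force between lid and tray above 0.5 N).
It fails at once if a bottle is shifted by 30 mm or tipped (distance of any of sample_bottle, reagent_bottle, amber_bottle from where it was at the start of the episode above 0.03 m or angle between any of sample_bottle, reagent_bottle, amber_bottle's own z axis and vertical above 0.3 rad).
It fails at once if a vial is shifted by 30 mm or tipped (distance of any of vial_1, vial_3, vial_5 from where it was at the start of the episode above 0.03 m or angle between any of vial_1, vial_3, vial_5's own z axis and vertical above 0.5 rad).
It also fails if it takes over 56 s, if anything falls off the work surface, if the arm or the gripper's body presses on something with over 40 N, if the wrist force passes 120 N, or if a joint passes its speed limit or range.

ROBOT

A 6-joint arm with a two-finger parallel gripper is mounted at the origin on a cart in front of the work surface, level with it; the furniture and walls round the work are solid. World frame = base frame: x ahead of the robot, y to its left, z up, the work surface at z = 0. Lengths are in m, angles in rad, forces in N, time in s.
With the tool pointing down it reaches from about 0.35 to 0.85 m from the base axis. Payload 8.1 kg.
Tool frame: the origin (TCP) lies on the mounting face of the last link; the fingertips stand 186 mm ahead of it and the grasp point (between the pads) lies 167 mm ahead of it (robot.finger_overhang is the distance from the TCP to the fingertips, in m); z points along the fingers, y is the line along which they close (so a half turn about z gives the same grasp; the last joint's range is limited). The gripper opens to 93 mm and grips with 3 to 60 N. Pads are 15 mm wide; open, the fingers measure 128 mm over their backs; the gripper's body (75 mm by 188 mm) begins 65 mm behind the grasp point.
Start: joints at [-0.085, 0.13, 1.488, -0, 1.523, -0.085], TCP at [0.6, 0, 0.405] pointing down, gripper open.
Joint ranges: [-2.96, 2.96], [-0.89, 2.26], [0.02, 2.5], [-1.34, 4.48], [0, 2.73], [-2.66, 2.66]. Speed limits (rad/s): [2.39, 2.39, 2.79, 3.14, 3.14, 3.14].

INTERFACE

Orientations are given as a rotation vector (axis times angle).
In Python, from plant import readout, read_camera, get_calibration, job, robot gives the robot as it stands.
- The arm moves only by the shell command python3 -m handwheel 'ROWS' [FORCE]. ROWS is JSON, a list of rows, each a list of 5 numbers: the shift along the world's x, y, z in cm, then the turn about the world's z in rad, then the closure, from 0 (fully open) to 1 (shut). In form: [[tx, ty, tz, spin, gripper], ...]. A call has 1 to 10 rows; each row shifts and turns the commanded pose from where the row before left it; what a row does not reach is not made up. A row lasts 1/8 s, in which the tool goes at most 62.5 mm and 10.7 degrees, less where a joint would pass 70% of its speed; a pose out of reach is approached as far as the arm can. A call is refused whole if a number of a shift passes 6.25 or a number of a turn 0.188, either way. A call with a gripper value outside its range is refused whole. The fingers move at their own pace and stop on an object; FORCE is the grip in N (left out, the last holds). Time passes only in rows, so rows that do not move let the fingers close. It gives the time, the measured TCP pose, the force, the opening and the grip force at its end, in the units of the state.
- readout.read_state(): the state, without advancing time (a new reading comes with each control period).
- read_camera(name): name is "scene" or "side" or "wrist"; returns the picture (420x560x3 uint8, red, green, blue); there is no depth.
- get_calibration(name): a dict with "fovy" (degrees; the focal length in pixels is half the picture's height over the tangent of half this angle, whatever the lens; pixels are square), "cx", "cy" (the principal point, pixels), "pose" (4x4, takes a point from camera to world coordinates). Camera axes: x right, y down, z forward; pixel columns grow to the right and rows downward; lengths in m; the calibration is good to about 2 mm. A picture is of the moment at which its call begins: read the wrist's pose just before it. get_calibration takes no time and is no camera call; for the wrist camera it gives the pose at the moment of the call.
- job.close_job(): hands the job in; it is judged then, once.
The state is a dict: "t": time; "q": joint angles; "dq": joint speeds; "joint_torque": joint torques, N m; "tool_pos": TCP position; "orientation": TCP orientation; "force": force on the tool from outside, world axes, zero at the start; "wrist_torque": the same for the moment, N m; "opening": finger opening in m; "gripper_force": force on a finger pad.
Only numpy, scipy, OpenCV 4.12 (cv2) and the standard library are available. Lean on these libraries where they do the work, as an engineer would, in place of code of your own. Each camera call takes 0.05 s, during which the arm holds its last target. There are 200 camera calls.

## Working session

There is one attempt and no reset: what is moved stays moved. The work goes in short steps, Python scripts to look and compute and a shell command to move; the robot and the scene stay as the last step left them, time stands still between calls to the robot, and variables do not carry over. Pictures are saved under pics/ and viewed, at most 10 in all, crops included, and the job is handed in when it is done.

```bash
mkdir -p pics && ls
cat > h.py <<'E'
import numpy as np, cv2
from plant import readout, read_camera, get_calibration
def cal(n):
    c=get_calibration(n); f=210/np.tan(np.radians(c["fovy"])/2); return f,c["cx"],c["cy"],np.array(c["pose"])
def onplane(c,u,v,z):
    f,cx,cy,P=c; d=P[:3,:3]@np.array([(u-cx)/f,(v-cy)/f,1]); o=P[:3,3]; return o+d*(z-o[2])/d[2]
def proj(c,p):
    f,cx,cy,P=c; q=P[:3,:3].T@(np.asarray(p)-P[:3,3]); return np.array([cx+f*q[0]/q[2],cy+f*q[1]/q[2]])
def save(n,img): cv2.imwrite("pics/"+n,cv2.cvtColor(img,cv2.COLOR_RGB2BGR))
E
python3 - <<'E'
from h import *
for n in("scene","side","wrist"):
    c=cal(n); im=read_camera(n); save(n+"0.png",im); print(n,c[0],c[1:3],c[3].round(3).tolist(), get_calibration(n).keys())
E
```

```text
pics
scene 400.75424728955943 (272.3360985768136, 210.8536144591235) [[-0.634, -0.513, 0.578, 0.068], [-0.773, 0.438, -0.458, 0.342], [-0.018, -0.738, -0.675, 0.649], [0.0, 0.0, 0.0, 1.0]] dict_keys(['fovy', 'cx', 'cy', 'pose'])
side 472.35893258583576 (274.08975954326394, 208.23868516669972) [[-1.0, 0.005, 0.009, 0.533], [-0.003, 0.665, -0.747, 0.657], [-0.009, -0.747, -0.665, 0.734], [0.0, 0.0, 0.0, 1.0]] dict_keys(['fovy', 'cx', 'cy', 'pose'])
wrist 300.81093552512954 (279.7715101891636, 214.42843640169946) [[1.0, 0.001, -0.003, 0.6], [0.001, -0.971, -0.24, 0.067], [-0.003, 0.24, -0.971, 0.385], [0.0, 0.0, 0.0, 1.0]] dict_keys(['fovy', 'cx', 'cy', 'pose'])
```

View pics/scene0.png

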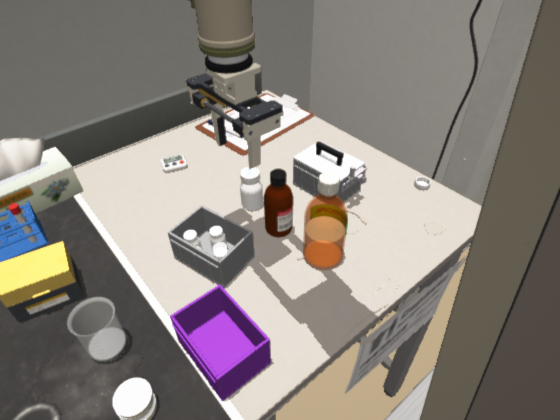

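View pics/side0.png

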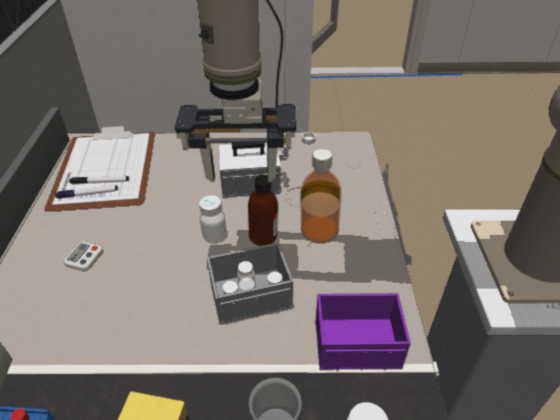

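Scene shows the closed case with black handle at about (327,172) and the grey tray with vials at (212,243). The purple look-alike is at (222,338), with the bottles at (252,190), (279,205) and (326,225). Side shows the case at (248,165), the tray at (250,280) and the purple tray at (360,328). The hasp is hidden, so I'll locate these roughly and then view from the wrist.

Run:
```python
from h import *
s=cal("side");c=cal("scene")
print("tray rim side",[onplane(s,*p,0.08).round(3).tolist() for p in((209,259),(285,248),(291,285),(215,298))])
print("tray rim scene",[onplane(c,*p,0.08).round(3).tolist() for p in((203,211),(252,241),(220,265),(171,236))])
print("handle scene",[onplane(c,*p,0.12).round(3).tolist() for p in((318,147),(341,158))])
print("handle side",[onplane(s,*p,0.12).round(3).tolist() for p in((234,150),(264,149))])
print("bottles top",onplane(c,252,172,.098),onplane(c,279,175,.164),onplane(c,329,180,.206))
```

```text
tray rim side [[0.662, 0.064, 0.08], [0.52, 0.036, 0.08], [0.511, 0.126, 0.08], [0.642, 0.154, 0.08]]
tray rim scene [[0.65, 0.067, 0.08], [0.514, 0.041, 0.08], [0.504, 0.122, 0.08], [0.628, 0.155, 0.08]]
handle scene [[0.623, -0.241, 0.12], [0.557, -0.249, 0.12]]
handle side [[0.632, -0.232, 0.12], [0.564, -0.235, 0.12]]
bottles top [ 0.67136352 -0.08016978  0.098     ] [ 0.55611203 -0.06432262  0.164     ] [ 0.44459009 -0.08716013  0.206     ]
```

View pics/wrist0.png

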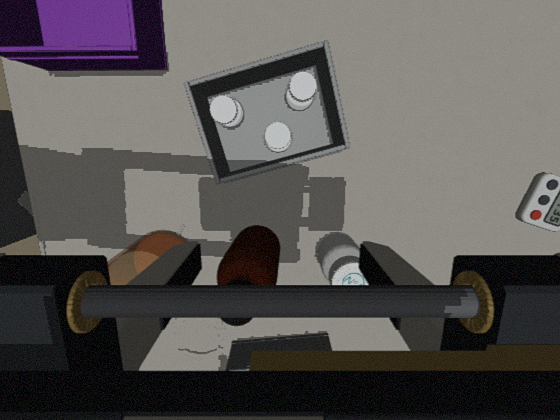

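The wrist view shows the open tray with outer rim corners near (187,84), (327,41), (348,147), (218,182). The purple decoy is upper left and the bottles lie between. Next I'll raise the arm and move so the camera looks down on the case.

```bash
python3 - <<'E'
from h import *
w=cal("wrist")
P=np.array([onplane(w,*p,0.08)[:2] for p in((187,84),(327,41),(348,147),(218,182))])
print(P.round(4),P.mean(0), np.linalg.norm(P-np.roll(P,-1,0),axis=1), [np.arctan2(*(d[::-1])) for d in (P[1]-P[0],P[2]-P[3])])
E
python3 -m handwheel '[[0,0,2,0,0],[0,-4,3,0,0],[0,-5,1,0,0],[0,-5,0,0,0],[0,-5,0,0,0],[0,-5,0,0,0],[0,-4,0,0,0],[0,-2,0,0,0],[0,0,0,0,0]]'
python3 - <<'E'
from h import *
w=cal("wrist");im=read_camera("wrist");save("w1.png",im);print(w[3].round(3).tolist());import pickle;pickle.dump(w,open("w1.pkl","wb"))
E
```

```text
[[0.5121 0.1183]
 [0.6428 0.1549]
 [0.6672 0.0604]
 [0.5369 0.0255]] [0.5897435  0.08975946] [0.13577639 0.09764475 0.1349555  0.09607811] [np.float64(0.27299426355572015), np.float64(0.2614840404258982)]
t: 1.27
tool_pos: [0.5999, -0.3007, 0.4652]
orientation: [2.223, 2.22, 0.0]
force: [0.9, -0.1, -0.1]
opening: 0.093
gripper_force: 0.0
[[1.0, -0.001, -0.001, 0.601], [-0.001, -0.971, -0.24, -0.234], [-0.001, 0.24, -0.971, 0.446], [0.0, 0.0, 0.0, 1.0]]
```

View pics/w1.png

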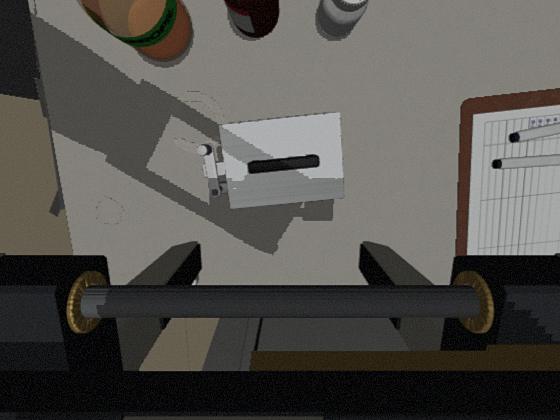

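The case lid sits at about (282,160) with its handle from (249,164) to (319,160). The hasp has its peg at about (204,150) and pivot at about (217,190).

Candidates:
- **Case:** the only lidded box is the one at (282,160), with the black handle and hasp.
- **Tray:** the grey one with vials, scene (212,243), or the purple one, scene (222,338). I choose grey.
- **Peg:** the round at (204,150), not the bottle parts.

I'll check this in a close crop.

Run:
```python
from h import *
import pickle
w=pickle.load(open("w1.pkl","rb"));im=cv2.cvtColor(cv2.imread("pics/w1.png"),cv2.COLOR_BGR2RGB)
cv2.imwrite("pics/w1c.png",cv2.resize(im[100:220,180:360],None,fx=4.4,fy=4.4,interpolation=cv2.INTER_CUBIC)[...,::-1])
g=im.max(2)
m=np.zeros_like(g);m[145:180,240:330]=(g[145:180,240:330]<60)*255
cs,_=cv2.findContours(m,0,1);k=max(cs,key=cv2.contourArea);r=cv2.minAreaRect(k);b=cv2.boxPoints(r);print("handle",r)
print(onplane(w,*r[0],.12),[onplane(w,*p,.12)[:2].round(4).tolist() for p in b])
P=np.array([onplane(w,*p,.086)[:2] for p in((221,123),(340,112),(344,197),(230,208))]);print("lid",P.round(4),P.mean(0),np.linalg.norm(P-np.roll(P,-1,0),axis=1))
print("peg",onplane(w,204,149,.12),"pivot",onplane(w,217,189,.09))
```

```text
handle ((283.0647277832031, 163.66030883789062), (12.567198753356934, 70.83686065673828), 84.4006576538086)
[ 0.60395789 -0.25837045  0.12      ] [[0.5656, -0.2554], [0.6408, -0.2482], [0.6425, -0.2614], [0.5665, -0.2687]]
lid [[ 0.533  -0.2147]
 [ 0.669  -0.2028]
 [ 0.6785 -0.3011]
 [ 0.5392 -0.3147]] [ 0.60491417 -0.25834572] [0.13653338 0.0986996  0.13990775 0.10018941]
peg [ 0.52005835 -0.24293187  0.12      ] pivot [ 0.52532144 -0.29053455  0.09      ]
```

View pics/w1c.png

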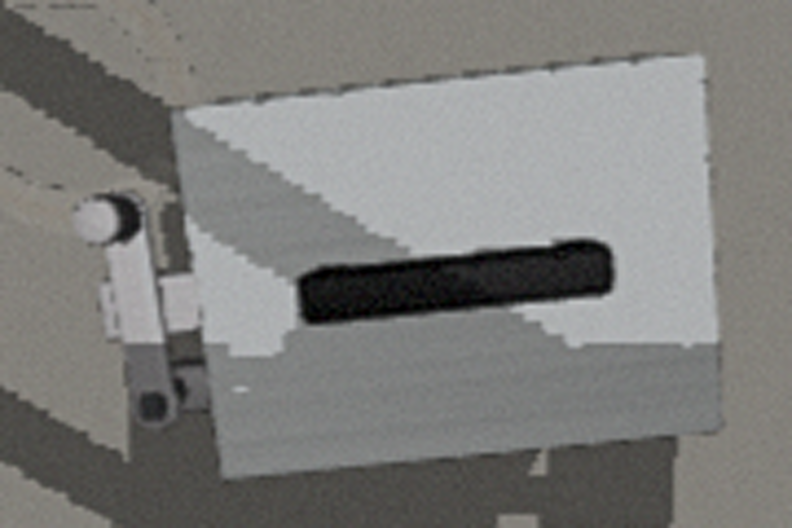

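The crop confirms it: black handle, tongue under the bar, white peg at full-image (202,150) and pivot at (215,192). The case is at about (0.604,-0.258) with yaw 0.093, and the hasp angle is about 0.02. The expected pivot (0.523,-0.292) agrees with the measured one. I'll pinch the peg from above.

```bash
python3 -m handwheel '[[-3,2,0,0,0.55],[-3,2,0,0,0.55],[-2.3,1.6,0,0,0.55],[0,0,-4,0,0.55],[0,0,-4,0,0.55],[0,0,-3,0,0.55],[0,0,0,0,0.55]]' 15
python3 - <<'E'
from h import *
w=cal("wrist");im=read_camera("wrist");save("w2.png",im)
p=proj(w,[.5175,-.244,.12]);print(p,proj(w,[.523,-.292,.09]),readout.read_state()["tool_pos"])
import cv2
s=im[:,100:460].copy();save("w2c.png",s)
E
```

```text
t: 2.2
tool_pos: [0.5164, -0.2418, 0.3523]
orientation: [-2.216, -2.22, 0.001]
force: [0.2, 0.2, 0.8]
opening: 0.0421
gripper_force: 0.0
[281.86026165 236.72813459] [287.83429221 278.28413597] [ 0.51702773 -0.24241573  0.35456464]
```

View pics/w2.png

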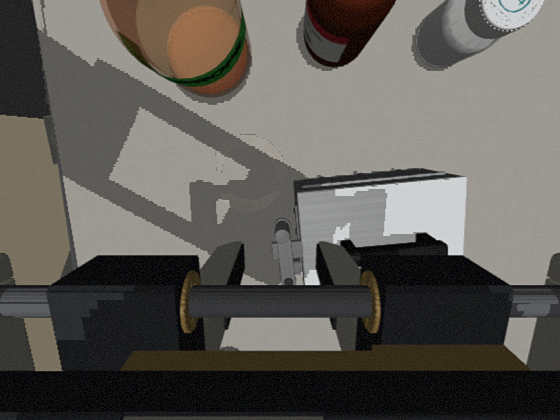

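The peg is between the fingers at about (282,235), matching the predicted (282,237). Both fingers are clear of the handle, so I'll descend and pinch.

```bash
python3 -m handwheel '[[0,-0.1,-3,0,0.55],[0,0,-2.5,0,0.55],[0,0,-1.4,0,0.55],[0,0,0,0,0.55],[0,0,0,0,1],[0,0,0,0,1],[0,0,0,0,1],[0,0,0,0,1]]' 15
python3 - <<'E'
import numpy as np
c=np.array([.523,-.292]);a=np.pi/2+.093+.02+np.linspace(0,1.5,9);P=c+.05*np.c_[np.cos(a),np.sin(a)]
print((np.diff(P,axis=0)*100).round(2).tolist(),P[0],P[-1])
E
```

```text
t: 3.25
tool_pos: [0.5171, -0.2451, 0.2862]
orientation: [2.221, 2.221, 0.0]
force: [-0.5, 0.0, 3.0]
opening: 0.0117
gripper_force: 15.0
[[-0.92, -0.19], [-0.86, -0.36], [-0.78, -0.51], [-0.67, -0.65], [-0.54, -0.77], [-0.39, -0.85], [-0.22, -0.91], [-0.05, -0.93]] [ 0.51736202 -0.24231889] [ 0.47304452 -0.29410956]
```

Pinched (opening 11.7 mm ≈ the 12 mm peg). Now I'll swing it along the arc by about 1.5 rad.

```bash
python3 -m handwheel '[[-0.9,-0.2,0,0,1],[-0.9,-0.35,0,0,1],[-0.8,-0.5,0,0,1],[-0.65,-0.65,0,0,1],[-0.55,-0.75,0,0,1],[-0.4,-0.85,0,0,1],[-0.2,-0.9,0,0,1],[-0.05,-0.9,0,0,1],[0,0,0,0,1],[0,0,0,0,1]]' 15
```

```text
t: 4.5
tool_pos: [0.4725, -0.2965, 0.286]
orientation: [2.222, 2.22, -0.0]
force: [2.9, 0.6, 5.5]
opening: 0.0116
gripper_force: 15.0
```

```bash
python3 -m handwheel '[[0,0,0,0,0.55],[0,0,0,0,0.55],[0,0,3,0,0.55],[0,0,5,0,0.55],[0,0,5,0,0.55],[0,0,0,0,0.55]]' 15 && python3 -m handwheel '[[2,0.5,0,-0.185,0.5],[2,0.5,0,-0.185,0.4],[2,0.5,0,-0.185,0.4],[2,0.5,0,-0.185,0.4],[2,0.5,0,-0.185,0.4],[2,0.5,0,-0.185,0.4],[1.1,0.8,0,-0.185,0.4],[0,0,0,-0.185,0.4],[0,0,0,0,0.4],[0,0,0,0,0.4]]'
python3 - <<'E'
from h import *
import pickle
w=cal("wrist");im=read_camera("wrist");save("w3.png",im);pickle.dump(w,open("w3.pkl","wb"))
s=readout.read_state();print(s["tool_pos"],s["q"],w[3].round(3).tolist())
from scipy.spatial.transform import Rotation as R
print(R.from_rotvec(s["orientation"]).as_matrix().round(3).tolist())
print([proj(w,p) for p in([.604,-.258,.12],[.473,-.294,.12])])
E
```

```text
t: 5.25
tool_pos: [0.4731, -0.2966, 0.4206]
orientation: [2.216, 2.216, 0.001]
force: [0.4, -0.8, 0.1]
opening: 0.0412
gripper_force: 0.0
t: 6.5
tool_pos: [0.6032, -0.258, 0.4146]
orientation: [-3.137, -0.149, 0.003]
force: [0.5, 1.0, -1.0]
opening: 0.0554
gripper_force: 0.0
[ 0.60322103 -0.25809045  0.41492792] [-4.82364504e-01  2.78717762e-01  1.30124726e+00 -1.21271055e-04
  1.56290424e+00  9.94369571e-01] [[0.095, -0.966, -0.242, 0.67], [-0.995, -0.093, -0.023, -0.251], [-0.001, 0.243, -0.97, 0.396], [0.0, 0.0, 0.0, 1.0]]
[[0.996, 0.094, -0.001], [0.094, -0.996, 0.0], [-0.001, -0.001, -1.0]]
[array([280.84638672, 211.40860918]), array([302.96049755, 335.37472121])]
```

View pics/w3.png

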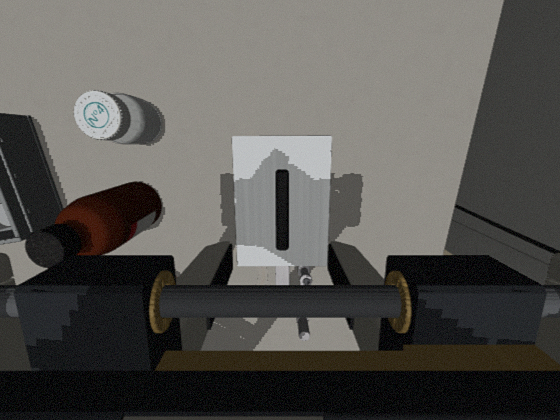

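The handle runs vertically at column 282, rows 170–250, so its centre (282,210) matches the predicted (281,211). The hasp is swung clear, with its peg at about (304,335) as predicted. I'll descend and grip.

```bash
python3 -m handwheel '[[0.1,0,-4,0,0.4],[0,0,-4,0,0.4],[0,0,-3,0,0.4],[0,0,-1.6,0,0.4],[0,0,-0.8,0,0.4],[0,0,0,0,0.4],[0,0,0,0,1],[0,0,0,0,1],[0,0,0,0,1],[0,0,0,0,1]]' 40
```

```text
t: 7.8
tool_pos: [0.6046, -0.258, 0.282]
orientation: [3.138, 0.143, 0.0]
force: [-0.7, 0.7, 0.3]
opening: 0.0201
gripper_force: 0.0
```

```bash
python3 -m handwheel '[[0,0,0,0,1],[0,0,0,0,1],[0,0,0,0,1],[0,0,0,0,1]]' 40
```

```text
t: 8.3
tool_pos: [0.6045, -0.258, 0.2818]
orientation: [3.138, 0.143, 0.0]
force: [-0.4, -1.3, 1.3]
opening: 0.0128
gripper_force: 40.0
```

```bash
python3 -m handwheel '[[0,0,0.5,0,1],[0,0,1,0,1],[0,0,2,0,1],[0,0,3,0,1],[0,0,3,0,1],[0,0,3,0,1],[0,0,3,0,1],[0,0,2,0,1],[0,0,1.5,0,1],[0,0,0,0,1]]' 40
python3 - <<'E'
from h import *
save("s4.png",read_camera("side"))
E
```

```text
t: 9.55
tool_pos: [0.6047, -0.258, 0.4731]
orientation: [3.137, 0.143, 0.003]
force: [-0.2, -0.6, -1.2]
opening: 0.0124
gripper_force: 40.0
```

View pics/s4.png

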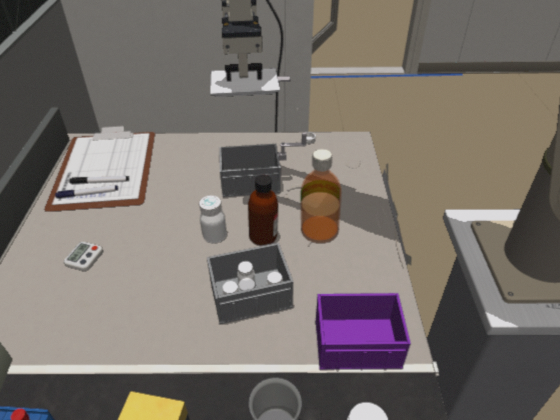

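The lid is held level above the case at about (245,80), with the bottles undisturbed and the hasp open at (295,142). Before carrying it over, I'll check the tray pose by projecting the 140×100 rim rectangle at z=0.08 onto the initial wrist view and the side view.

Run:
```python
from h import *
f=300.81093552512954
w=(f,279.7715,214.4284,np.array([[1,.001,-.003,.6],[.001,-.971,-.24,.067],[-.003,.24,-.971,.385],[0,0,0,1]]))
s=cal("side");c=cal("scene")
def rect(x,y,a):
    R=np.array([[np.cos(a),-np.sin(a)],[np.sin(a),np.cos(a)]])
    return [np.r_[R@q+[x,y],.08] for q in np.array([[-.07,.05],[.07,.05],[.07,-.05],[-.07,-.05]])]
out=[]
for n,k,(u,v,W,H) in(("wrist0",w,(160,20,220,180)),("side0",s,(190,230,120,98)),("scene0",c,(150,190,120,98))):
    im=cv2.imread(f"pics/{n}.png")[v:v+H,u:u+W]; z=390/W; im=cv2.resize(im,None,fx=z,fy=z,interpolation=cv2.INTER_CUBIC)
    p=np.array([(proj(k,q)-[u,v]+.5)*z for q in rect(.590,.090,.267)]).astype(int)
    cv2.polylines(im,[p],True,(0,255,0),1); out.append(im[:300] if im.shape[0]>=300 else np.vstack([im,np.zeros((300-im.shape[0],390,3),np.uint8)]))
o=np.vstack([np.hstack(out[:2]),np.hstack([out[2],out[2]*0])])
cv2.imwrite("pics/ov.png",o)
```

```text
(no output)
```

View pics/ov.png

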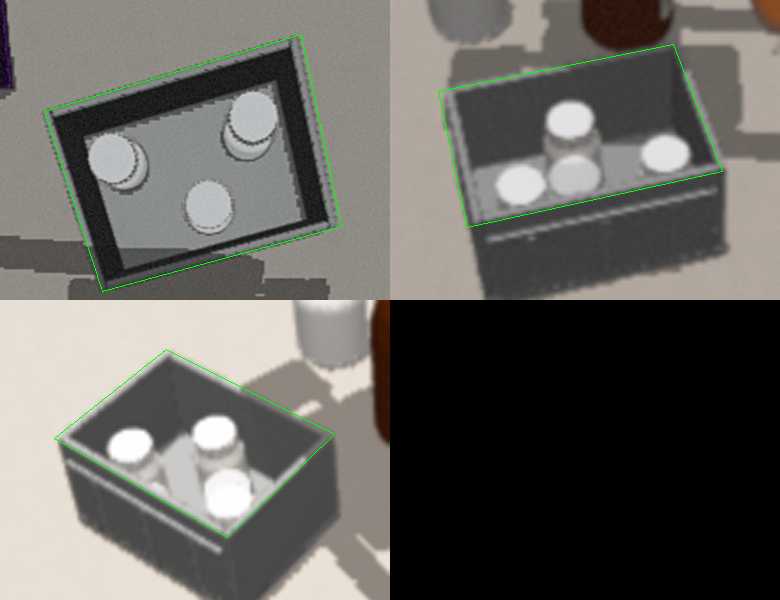

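The rectangle fits the rim in all three views to about 2 mm: tray at (0.590, 0.090), yaw 0.267. Now I'll carry the lid over the bottles.

```bash
python3 -m handwheel '[[0,1,0,0,1],[0,2,0,0,1],[0,3.5,0,0,1],[0,4,0,0,1],[0,4,0,0,1],[0,4,0,0,1],[0,4,0,0,1],[0,4,0,0,1],[-0.4,3,0,0,1],[-0.5,2,0,0.06,1]]' 40 && python3 -m handwheel '[[-0.5,2,0,0.06,1],[0,1.3,0,0.054,1],[0,0,0,0,1],[0,0,0,0,1],[0,0,0,0,1]]'
python3 - <<'E'
from h import *
from scipy.spatial.transform import Rotation as R
s=readout.read_state();M=R.from_rotvec(s["orientation"]).as_matrix();print(s["tool_pos"],np.arctan2(M[1,0],M[0,0]),s["gripper_force"])
E
```

```text
t: 10.85
tool_pos: [0.5947, 0.0596, 0.4712]
orientation: [-3.132, -0.244, 0.001]
force: [0.2, 0.1, -0.9]
opening: 0.0129
gripper_force: 40.0
t: 11.48
tool_pos: [0.5907, 0.0892, 0.4717]
orientation: [3.114, 0.412, -0.0]
force: [0.4, 0.5, -1.3]
opening: 0.0123
gripper_force: 40.0
[0.59070235 0.08922022 0.47165092] 0.26334263426560595 39.992539286613464
```

```bash
python3 -m handwheel '[[0,0.1,-2,0,1],[0,0,-4,0,1],[0,0,-4,0,1],[0,0,-3,0,1],[0,0,-2,0,1],[0,0,-1,0,1],[0,0,-0.7,0,1],[0,0,0,0,1],[0,0,0,0,1]]' 40
python3 - <<'E'
from h import *
s=cal("side");c=cal("scene");t=readout.read_state()["tool_pos"];print(t)
a=.267;R=np.array([[np.cos(a),-np.sin(a)],[np.sin(a),np.cos(a)]]);out=[]
for n,k,(u,v,W,H) in(("side",s,(180,205,140,140)),("scene",c,(140,165,140,140))):
    im=cv2.cvtColor(read_camera(n),cv2.COLOR_RGB2BGR)[v:v+H,u:u+W]; z=390/W; im=cv2.resize(im,None,fx=z,fy=z,interpolation=cv2.INTER_CUBIC)
    for h,col in((.08,(0,255,0)),(t[2]-.2018+.006,(0,0,255))):
        p=np.array([(proj(k,np.r_[R@q+[.59,.09],h])-[u,v]+.5)*z for q in np.array([[-.07,.05],[.07,.05],[.07,-.05],[-.07,-.05]])]).astype(int)
        cv2.polylines(im,[p],True,col,1)
    out.append(im)
cv2.imwrite("pics/fin.png",np.hstack(out))
E
```

```text
t: 12.6
tool_pos: [0.5909, 0.0911, 0.3059]
orientation: [3.114, 0.415, 0.003]
force: [0.0, -1.1, -1.9]
opening: 0.013
gripper_force: 40.0
[0.59093038 0.09107082 0.30590656]
```

View pics/fin.png

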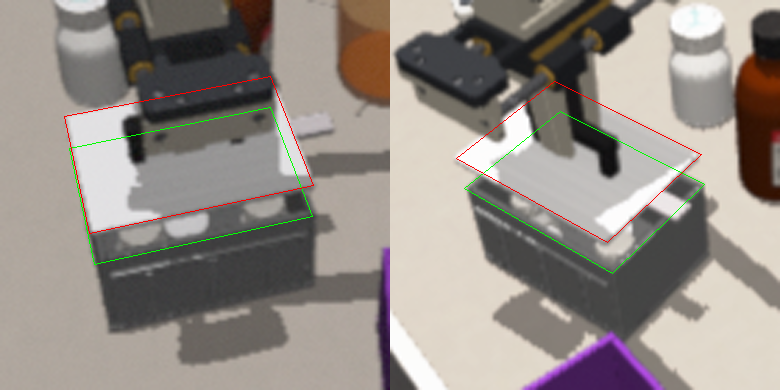

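The lid outline lies on the expected rectangle within about 2 mm in both views, level and clear of the tray. I'll lower it 5 mm to a 1 cm skirt gap, let it settle, and hand in.

```bash
python3 -m handwheel '[[-0.1,-0.1,-0.3,0,1],[0,0,-0.2,0,1],[0,0,0,0,1],[0,0,0,0,1],[0,0,0,0,1],[0,0,0,0,1]]' 40 && python3 -c "
from plant import job
print(job.close_job())"
```

```text
t: 13.45
tool_pos: [0.5895, 0.09, 0.2998]
orientation: [-3.114, -0.415, -0.0]
force: [0.2, 0.0, -0.8]
opening: 0.0126
gripper_force: 40.0
the job is handed in; nothing more can be done
None
```

I handed the job in at about 13.5 s with the lid held level and square over the grey tray, its skirt about 1 cm above the rim; the hasp had been swung clear first, no bottle or vial looked disturbed, and no verdict came back.

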